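Lay the white-bristled makeup brush across the mint rest

ROBOT

A 7-joint arm with a two-finger parallel gripper is mounted at the origin on the work surface. World frame = base frame: x ahead of the robot, y to its left, z up, the work surface at z = 0. Lengths are in m, angles in rad, forces in N, time in s.
With the tool pointing down it reaches from about 0.425 to 0.875 m from the base axis. Payload 9.9 kg.
Tool frame: the origin (TCP) lies midway between the tips of the shut fingers; the grasp point (between the pads) lies 19 mm behind it; z points along the fingers, y is the direction in which the jaws open and shut (so a half turn about z gives the same grasp; the last joint's range is limited). The gripper opens to 85 mm and grips with 20 to 120 N. Pads are 22 mm wide; open, the fingers measure 114 mm over their backs; the gripper's body (76 mm by 85 mm) begins 54 mm behind the grasp point. The pads swing forward as they close: fully open they stand 13 mm farther back than shut.
Start: joints at [-1.22, 0.576, 0.025, 1.437, -0.015, 1.129, -0.057], TCP at [0.284, 0.612, 0.231] pointing down, gripper open.
Joint ranges: [-2.76, 2.76], [-0.34, 2.15], [-1.52, 1.57], [0.19, 2.46], [-1.09, 4.23], [0.17, 1.99], [-2.82, 2.82]. Speed limits (rad/s): [2.22, 2.22, 3.01, 3.01, 3.14, 3.14, 3.14].

INTERFACE

Orientations are given as a unit quaternion [x, y, z, w].
In Python, from rig import observe, get_image, sign_off, recognise, mark_of gives the robot as it stands.
- The arm moves only by the tool step_arm, never from a script. Its arguments are lists of equal length, an entry for each row: "translation": the shift along the tool's x, y, z in cm, a list of three; "twist": the turn about the tool's z in rad; "fingers": the opening in per cent of the stroke, from 0 (shut) to 100 (fully open). In form: {"translation": [[x, y, z], ...], "twist": [twist, ...], "fingers": [fingers, ...]}. A call has 1 to 5 rows; each row is the pose to reach, as a shift and turn from the pose commanded when the call began, along the tool's axes at that moment; what a row does not reach only later rows make up. A row lasts 1/12 s, in which the tool goes at most 41.7 mm and 7.16 degrees, less where a joint would pass 70% of its speed; a pose out of reach is approached as far as the arm can. A call with a gripper value outside its range is refused whole. The fingers move at their own pace and stop on an object; "newtons" is the grip in N (left out, the last holds). Time passes only in rows, so rows that repeat a pose let the fingers close. It gives the time, the measured TCP pose, the force and the opening at its end, in the units of the state.
- observe(): the state, without advancing time (a new reading comes with each control period).
- get_image(name): name is "scene" or "top" or "wrist"; returns a dict with "pixels" (400x640x3 uint8, red, green, blue), "camera_matrix" (3x3 intrinsics, pixels), "R" (3x3) and "t" (3): a world point X has camera coordinates R X + t; the wrist camera has in their place "hand_eye" (4x4, takes a point from camera to tool coordinates, whose origin is the TCP and whose axes are the flange's). Camera axes: x right, y down, z forward; pixel columns grow to the right and rows downward; lengths in m; the calibration is good to about 2 mm. A picture is of the moment at which its call begins: read the wrist's pose just before it. There is no depth.
- sign_off(): hands the job in, once; it reports no verdict.
Trained networks look in the newest picture that a camera, given by its name, has taken for a name from the list of things; names that differ only in an ending like _2 or _b are one class to them, and where a whole thing is asked for, a point or a joint stands for the part that bears it (a point fixed in the world has none). Each returns a list of dicts, best first, with "score" (0 to 1); they miss things now and then, are a little off and sometimes report something else, mostly with a low value. They report only what shows in the picture. A call takes as long as a camera call. They do not tell look-alikes from the thing itself.
- recognise(name, camera): "point" ([x, y, z] in m, in the coordinates of the camera as it stood for that picture, good to about 4 mm: the middle of the surface that is visible of it).
- mark_of(name, camera): "point" ([x, y, z] in m, in the coordinates of the camera as it stood for that picture, good to about 4 mm: a listed point, or the origin of a listed thing).
The state is a dict: "time": time; "qpos": joint angles; "dq": joint speeds; "tau": joint torques, N m; "ee_pos": TCP position; "eef_rot": TCP orientation; "wrist_force": force on the tool from outside, world axes, zero at the start; "ft_torque": the same for the moment, N m; "grip_width": finger opening in m.
Only numpy, scipy, OpenCV 4.12 (cv2) and the standard library are available. Lean on these libraries where they do the work, as an engineer would, in place of code of your own. Each camera call takes 0.05 s, during which the arm holds its last target. There are 200 camera calls.

TASK

Pick up the makeup brush with the white bristles and lay it across the mint brush rest, in the saddles of both posts, level on its flat underside and roughly centred, so that it sticks out about equally beyond both posts; the bristles may point either way. Set it down rather than dropping it, let go of it, and leave the other two brushes where they lie.

Things in the scene. Friction and masses are not known exactly. Their poses are not given: they have to be found in the camera images.
- brush_white: The loose brush to move: 200 mm long, about 40 g, pale wooden flat-sided handle, copper-coloured ferrule, white bristle head. Origin on its underside at its balance point, on its centre line; x points along the brush towards the bristles, z up out of its flat underside. Handle from x = -92 to +38 mm, 14 mm wide and 14 mm high; ferrule x = 38 to 68 mm, 16 mm wide, 14 mm high; stiff bristle head x = 68 to 108 mm, 26 mm wide, 12 mm thick. It lies flat on the table, z = 0.
- rest: Mint hard-silicone brush rest, fixed to the table. Origin at the centre of its underside, z up. Base 110 mm (x) by 64 mm (y), 8 mm thick. Two upright posts, each 10 mm thick, stand at x = -38 and x = +38 mm (66 mm clear between them), 60 mm wide in y. Each post ends in a flat saddle 50 mm above the origin, 40 mm wide in y between two horns 10 mm wide that rise 12 mm above the saddle. A brush laid across both saddles lies along the rest's x axis.
- brush_black: Bystander: a loose brush of the same shape, size and frame as brush_white, with black bristles. Leave it.
- brush_ginger: Bystander: a loose brush of the same shape, size and frame as brush_white, with orange-brown bristles. Leave it.
Things that resemble listed ones, but are neither listed nor needed, are in the scene too. What is meant by the rest is not pink, and is the larger of those in its own colour.

How it is judged:
By the outcome, as a careful person would: the job done as asked, in the order asked, and still so for the second after the job is handed in, with the robot touching nothing.
It also fails if it takes over 38 s, if anything falls off the work surface, if the arm or the gripper's body presses on something with over 40 N, if the wrist force passes 120 N, or if a joint passes its speed limit or range.

## Working session

There is one attempt and no reset: what is moved stays moved. The work goes in short steps, Python scripts to look and compute and a tool call to move; the robot and the scene stay as the last step left them, time stands still between calls to the robot, and variables do not carry over. Pictures are saved under pics/ and viewed, about 8 in all and at most 12, crops included, and the job is handed in when it is done.

Besides the shell and the picture viewer there is one more tool, called after "Request:" by a JSON object that holds its "op" and its "data", one argument or row to a line. step_arm: Moves the arm, as the interface text tells. Its arguments: {"type":"object","properties":{"translation":{"type":"array"},"twist":{"type":"array"},"fingers":{"type":"array"},"newtons":{"type":"number"}},"required":["translation","twist","fingers"]}

```bash
mkdir -p pics && cat > h.py <<'E'
import numpy as np, cv2
from rig import observe, get_image, sign_off, recognise, mark_of
from scipy.spatial.transform import Rotation as Rn
def cam(name):
    s=observe(); im=get_image(name); K=np.array(im["camera_matrix"])
    if "R" in im: R=np.array(im["R"]);t=np.array(im["t"])
    else:
        T=np.eye(4);T[:3,:3]=Rn.from_quat(s["eef_rot"]).as_matrix();T[:3,3]=s["ee_pos"]
        W=np.linalg.inv(T@np.array(im["hand_eye"]));R=W[:3,:3];t=W[:3,3]
    return im["pixels"],K,R,t
def proj(P,K,R,t):
    c=np.atleast_2d(P)@R.T+t; p=c@K.T; return p[:,:2]/p[:,2:]
def onz(uv,z,K,R,t):
    d=R.T@np.linalg.solve(K,[uv[0],uv[1],1]); o=-R.T@t; return o+d*(z-o[2])/d[2]
def save(n,px): cv2.imwrite("pics/"+n,px[:,:,::-1])
E
python3 - <<'E'
from h import *
np.set_printoptions(precision=3,suppress=True)
s=observe();print(s["time"],s["ee_pos"],s["eef_rot"],s["grip_width"])
for c in("top","scene"):
    px,K,R,t=cam(c);save(c+"1.png",px);print(c,K[0,0],-R.T@t)
    for n in("brush_white","rest"):
        for f in(recognise,mark_of):
            for d in f(n,c):
                P=R.T@(np.array(d["point"])-t);print(c,n,f.__name__,round(d["score"],2),P,proj(P,K,R,t)[0])
E
```

```text
0.0 [0.284 0.612 0.23 ] [ 0.216  0.976 -0.001 -0.   ] 0.08536346112926674
top 453.7796103931182 [ 0.376 -0.066  1.281]
top brush_white call 0.87 [0.551 0.26  0.012] [207.515 169.839]
top brush_white call 0.69 [0.525 0.262 0.002] [207.36 179.19]
top rest call 0.94 [ 0.484 -0.279  0.005] [398.111 196.794]
top rest call 0.94 [ 0.403 -0.427  0.008] [451.228 226.612]
top rest call 0.63 [ 0.471 -0.138  0.007] [348.323 200.556]
top rest call 0.9 [ 0.47  -0.141  0.001] [349.146 201.147]
top rest call 0.81 [ 0.483 -0.278 -0.003] [397.266 197.58 ]
top rest call 0.62 [ 0.399 -0.43   0.003] [451.614 227.919]
scene 389.0626190277407 [ 1.135 -0.686  0.598]
scene brush_white call 0.86 [0.552 0.25  0.012] [418.803 188.487]
scene brush_white call 0.57 [0.526 0.258 0.003] [413.228 187.034]
scene rest call 0.88 [ 0.439 -0.43   0.028] [197.892 258.952]
scene rest call 0.82 [ 0.507 -0.284  0.028] [269.022 246.611]
scene rest call 0.61 [ 0.487 -0.153  0.021] [306.209 224.925]
scene rest call 0.94 [ 0.483 -0.279  0.001] [265.623 250.138]
scene rest call 0.79 [ 0.475 -0.14   0.002] [307.344 227.299]
scene rest call 0.58 [ 0.406 -0.425  0.   ] [195.219 260.614]
```

View pics/top1.png

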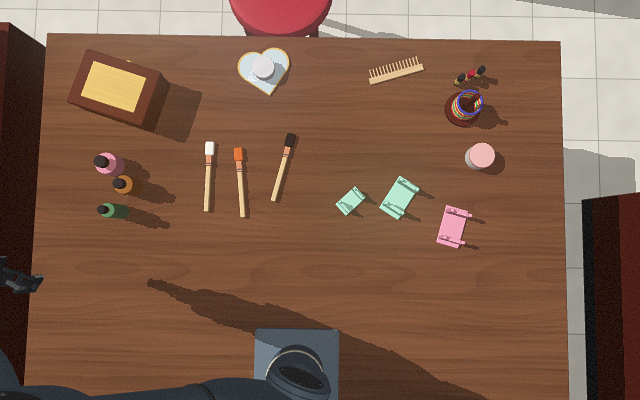

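View pics/scene1.png

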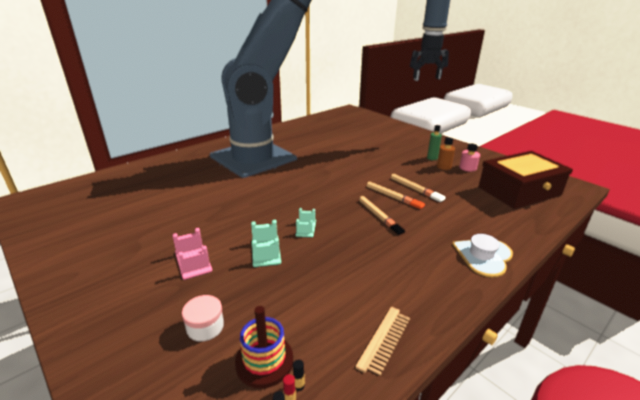

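The pictures show the white-bristled brush at top pixel (209,175), next to the ginger one (241,182) and the black one (283,167). Three rests could be confused: small mint (350,200), larger mint (399,197) and pink (452,227). I choose the larger mint rest and the white brush. Next I fit their models to the top image and check the result in one close crop.

```bash
cat > fit.py <<'E'
from h import *
from scipy.optimize import minimize
def box(x0,x1,y0,y1,z0,z1): return np.array([[x,y,z] for x in(x0,x1) for y in(y0,y1) for z in(z0,z1)])/1000
BR=[box(-92,38,-7,7,0,14),box(38,68,-8,8,0,14),box(68,108,-13,13,0,12)]
RE=[box(-55,55,-32,32,0,8)]+[b for s in(-38,38) for b in(box(s-5,s+5,-30,30,8,50),box(s-5,s+5,-30,-20,50,62),box(s-5,s+5,20,30,50,62))]
def pose(P,q,z0=0):
    c,s=np.cos(q[2]),np.sin(q[2]); return P@np.array([[c,s,0],[-s,c,0],[0,0,1]])+[q[0],q[1],z0]
def render(parts,q,K,R,t,shape,up,z0=0):
    m=np.zeros((shape[0]*up,shape[1]*up),np.uint8)
    for P in parts:
        h=cv2.convexHull(((proj(pose(P,q,z0),K,R,t)+.5)*up-.5).astype(np.float32))
        cv2.fillConvexPoly(m,np.round(h*16).astype(np.int32),255,cv2.LINE_8,4)
    return m
def fit(parts,q0,mask,K,R,t,up=6,z0=0):
    M=cv2.resize(mask,None,fx=up,fy=up,interpolation=cv2.INTER_LINEAR)>127
    def cost(q):
        r=render(parts,q,K,R,t,mask.shape,up,z0)>0; return 1-(r&M).sum()/(r|M).sum()
    best=None
    for d in (0,.1,-.1):
        q=np.array(q0)+[0,0,d]
        r=minimize(cost,q,method="Nelder-Mead",options=dict(initial_simplex=np.vstack([q,q+[.01,0,0],q+[0,.01,0],q+[0,0,.1]]),xatol=1e-4,fatol=1e-4))
        if best is None or r.fun<best.fun: best=r
    return best.x,1-best.fun
def blob(mask,uv):
    n,l,s,c=cv2.connectedComponentsWithStats(mask.astype(np.uint8),connectivity=8)
    k=min((i for i in range(1,n) if s[i,4]>60),key=lambda i:np.hypot(*(c[i]-uv)));return (l==k).astype(np.uint8)*255
def masks(px):
    h=cv2.cvtColor(px,cv2.COLOR_RGB2HSV).astype(int)
    return (h[...,0]>60)&(h[...,0]<100)&(h[...,1]>40), (h[...,2]>150)&~((h[...,0]>60)&(h[...,0]<100)&(h[...,1]>40))
E
python3 - <<'E'
from fit import *
np.set_printoptions(precision=4,suppress=True)
px,K,R,t=cam("top");mint,pale=masks(px)
mb=blob(pale,(209,175));mr=blob(mint,(399,197))
print((mb>0).sum(),(mr>0).sum())
qb,ib=fit(BR,[.525,.262,0],mb,K,R,t)
qr,ir=max((fit(RE,[.484,-.279,a],mr,K,R,t) for a in(-1.05,-.5,.5,1.05)),key=lambda v:v[1])
print(qb,ib,qr,ir)
big=cv2.resize(px,None,fx=6,fy=6,interpolation=cv2.INTER_CUBIC)
for p,q in((BR,qb),(RE,qr)):
    cs,_=cv2.findContours(render(p,q,K,R,t,px.shape[:2],6),cv2.RETR_LIST,2);cv2.drawContours(big,cs,-1,(255,0,0),1)
a=big[130*6:222*6,190*6:255*6];b=big[165*6:230*6,330*6:430*6]
h=max(a.shape[0],b.shape[0]);f=lambda i:np.pad(i,((0,h-i.shape[0]),(0,0),(0,0)))
o=np.hstack([f(a),f(b)]);s=min(800/o.shape[1],600/o.shape[0],1);save("crop.png",cv2.resize(o,None,fx=s,fy=s))
E
```

```text
228 877
[ 0.5238  0.2615 -0.0144] 0.4392282958199356 [ 0.4835 -0.279  -0.5606] 0.9480172775811386
```

View pics/crop.png

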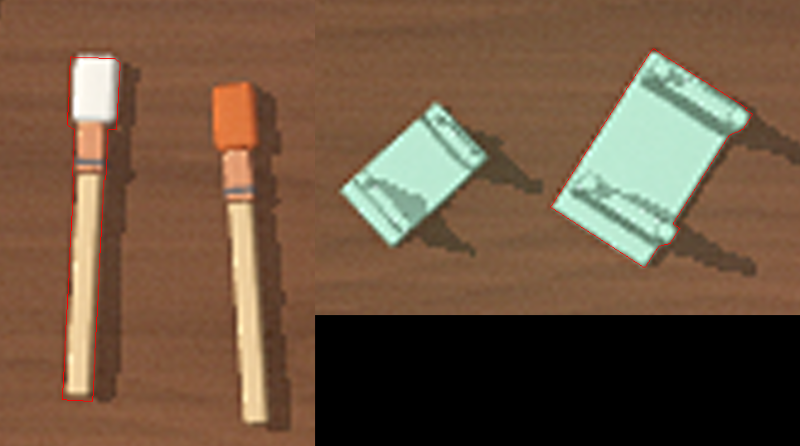

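The overlays match both models: the rest fit is 0.95 and the white brush outline agrees. I'm taking the white brush at (0.524, 0.261) with yaw about -0.01, and the larger mint rest at (0.4835, -0.279) with yaw -0.56. Now I move towards the brush.

Request:
{"op": "step_arm", "data": {
  "translation": [
    [-3.5, -2, 0],
    [-7, -4, 0],
    [-10.5, -6, 0],
    [-14, -8, 0],
    [-17.5, -10, 0]
  ],
  "twist": [-0.08, -0.16, -0.25, -0.33, -0.42],
  "fingers": [60, 60, 60, 60, 60]
}}

```text
time: 0.97
ee_pos: [0.4017, 0.4462, 0.2314]
eef_rot: [0.005, 1.0, 0.0, 0.0]
wrist_force: [1.6, 1.1, 0.3]
grip_width: 0.0513
```

```bash
cat > go.py <<'E'
import sys
from h import *
def go(x,y,z,yaw):
    s=observe();M=Rn.from_quat(s["eef_rot"]).as_matrix();p=np.array(s["ee_pos"])
    cur=np.arctan2(M[1,0],M[0,0]);d=(yaw-cur+np.pi/2)%np.pi-np.pi/2
    print("t",round(s["time"],2),"pos",p.round(4),"yaw",cur.round(3),"tilt",M[:,2].round(3),"q",np.round(s["qpos"],2),"F",np.round(s["wrist_force"],1),"w",round(s["grip_width"],4))
    print("shift cm",(M.T@(np.array([x,y,z])-p)*100).round(2),"twist",round(-d,3))
if __name__=="__main__": go(*map(float,sys.argv[1:5]))
E
python3 go.py .532 .2614 .231 -.014
```

```text
t 0.97 pos [0.4017 0.4462 0.2314] yaw 3.131 tilt [ 0.  0. -1.] q [-0.87  0.46 -0.08  1.64  0.04  1.04  0.61] F [1.6 1.1 0.3] w 0.0513
shift cm [-13.22 -18.34   0.05] twist 0.003
```

Request:
{"op": "step_arm", "data": {
  "translation": [
    [-2.4, -3.3, 0],
    [-4.8, -6.6, 0.5],
    [-7.2, -9.9, 1],
    [-9.6, -13.2, 1.5],
    [-12, -16.5, 2]
  ],
  "twist": [0, 0, 0, 0, 0],
  "fingers": [60, 60, 60, 60, 60]
}}

```text
time: 1.38
ee_pos: [0.5194, 0.2793, 0.2114]
eef_rot: [0.007, 1.0, 0.0, 0.0]
wrist_force: [0.3, -0.2, 0.5]
grip_width: 0.0511
```

Request:
{"op": "step_arm", "data": {
  "translation": [
    [-0.6, -0.9, 0.5],
    [-1.2, -1.8, 1],
    [-1.2, -1.8, 1]
  ],
  "twist": [0, 0, 0],
  "fingers": [60, 60, 60]
}}

```text
time: 1.63
ee_pos: [0.531, 0.2605, 0.2004]
eef_rot: [0.009, 1.0, -0.001, -0.0]
wrist_force: [0.2, -0.7, 0.2]
grip_width: 0.0513
```

```bash
python3 - <<'E'
from fit import *
from go import go
np.set_printoptions(precision=4,suppress=True)
go(.532,.2614,.1,-.014)
px,K,R,t=cam("wrist")
q=[.5238,.2615,-.0144]
for d in mark_of("brush_white","wrist"): print(d["score"],R.T@(np.array(d["point"])-t))
o=px.copy()
for P in BR:
    cv2.polylines(o,[np.round(cv2.convexHull(proj(pose(P,q),K,R,t).astype(np.float32))).astype(int)],True,(255,0,0),1)
save("w1.png",o);np.savez("w1.npz",px=px,K=K,R=R,t=t)
E
```

```text
t 1.63 pos [0.531  0.2605 0.2004] yaw 3.124 tilt [-0.001 -0.001 -1.   ] q [-0.51  0.48 -0.05  1.71  0.03  0.96  0.99] F [ 0.2 -0.7  0.2] w 0.0513
shift cm [-0.11  0.11 10.04] twist -0.004
0.94 [0.5247 0.2575 0.0012]
```

View pics/w1.png

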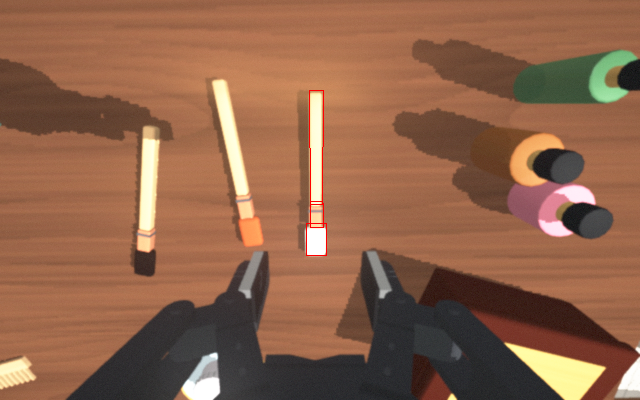

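The wrist picture shows the model outline sitting exactly on the white brush (316, 90–255), with the fingers straddling its line. I descend and grip.

Request:
{"op": "step_arm", "data": {
  "translation": [
    [-0.1, 0.1, 3.5],
    [-0.1, 0.1, 7],
    [-0.1, 0.1, 10.5],
    [-0.1, 0.1, 14],
    [-0.1, 0.1, 17]
  ],
  "twist": [0, 0, 0, 0, 0],
  "fingers": [60, 60, 60, 60, 60]
}}

```text
time: 2.15
ee_pos: [0.5296, 0.2664, 0.0297]
eef_rot: [0.006, 1.0, 0.001, -0.0]
wrist_force: [0.4, 0.1, -0.7]
grip_width: 0.0516
```

Request:
{"op": "step_arm", "data": {
  "translation": [
    [0, 0, 1],
    [0, 0, 2],
    [0, 0, 2.6],
    [0, 0, 2.6],
    [0, 0, 2.6]
  ],
  "twist": [0, 0, 0, 0, 0],
  "fingers": [60, 60, 60, 60, 60]
}}

```text
time: 2.57
ee_pos: [0.5318, 0.2646, 0.0065]
eef_rot: [0.007, 1.0, 0.0, 0.001]
wrist_force: [-0.8, 0.1, 1.2]
grip_width: 0.0513
```

```bash
python3 go.py .532 .2614 .004 -.014
```

```text
t 2.57 pos [0.5318 0.2646 0.0065] yaw 3.127 tilt [ 0.001  0.001 -1.   ] q [-0.51  0.73 -0.04  1.87  0.05  0.54  0.96] F [-0.8  0.1  1.2] w 0.0513
shift cm [-0.02 -0.32  0.25] twist -0.0
```

Request:
{"op": "step_arm", "data": {
  "translation": [
    [0, -0.3, 0.2],
    [0, -0.3, 0.2],
    [0, -0.3, 0.2],
    [0, -0.3, 0.2],
    [0, -0.3, 0.2]
  ],
  "twist": [0, 0, 0, 0, 0],
  "fingers": [60, 60, 30, 0, 0],
  "newtons": 40
}}

```text
time: 2.98
ee_pos: [0.5314, 0.2609, 0.0037]
eef_rot: [0.007, 1.0, 0.0, 0.0]
wrist_force: [0.9, -0.7, 0.9]
grip_width: 0.0155
```

Request:
{"op": "step_arm", "data": {
  "translation": [
    [0, 0, 0],
    [0, 0, 0],
    [0, 0, 0],
    [0, 0, 0],
    [0, 0, 0]
  ],
  "twist": [0, 0, 0, 0, 0],
  "fingers": [0, 0, 0, 0, 0]
}}

```text
time: 3.4
ee_pos: [0.5314, 0.2609, 0.0038]
eef_rot: [0.007, 1.0, 0.0, 0.0]
wrist_force: [-1.5, -1.2, 6.5]
grip_width: 0.0129
```

```bash
python3 go.py .532 .2614 .16 -.014
```

```text
t 3.4 pos [0.5314 0.2609 0.0038] yaw 3.127 tilt [ 0.001  0.    -1.   ] q [-0.51  0.73 -0.04  1.88  0.06  0.53  0.97] F [-1.5 -1.2  6.5] w 0.0129
shift cm [ -0.07   0.05 -15.62] twist -0.001
```

Request:
{"op": "step_arm", "data": {
  "translation": [
    [0, 0, -1],
    [0, 0, -3.5],
    [0, 0, -7],
    [0, 0, -10.5],
    [0, 0, -14]
  ],
  "twist": [0, 0, 0, 0, 0],
  "fingers": [0, 0, 0, 0, 0]
}}

```text
time: 3.82
ee_pos: [0.5307, 0.2606, 0.1452]
eef_rot: [0.007, 1.0, -0.0, -0.0]
wrist_force: [2.4, 1.4, -1.3]
grip_width: 0.0126
```

Request:
{"op": "step_arm", "data": {
  "translation": [
    [0, 0, -1],
    [0, 0, -2],
    [0, 0, -2],
    [0, 0, -2]
  ],
  "twist": [0, 0, 0, 0],
  "fingers": [0, 0, 0, 0]
}}

```text
time: 4.15
ee_pos: [0.5308, 0.2607, 0.1629]
eef_rot: [0.007, 1.0, -0.0, -0.0]
wrist_force: [0.2, -1.1, -1.4]
grip_width: 0.0127
```

```bash
python3 - <<'E'
from fit import *
from go import go
go(.4835,-.279,.16,-.5606)
px,K,R,t=cam("wrist");o=px.copy()
s=observe();z0=s["ee_pos"][2]-.0038
M=Rn.from_quat(s["eef_rot"]).as_matrix()
q=[s["ee_pos"][0]-.0076,s["ee_pos"][1]+.0005,-.0144]
for P in BR:
    cv2.polylines(o,[np.round(cv2.convexHull(proj(pose(P,q,z0),K,R,t).astype(np.float32))).astype(int)],True,(255,0,0),1)
save("w2.png",o)
E
```

```text
t 4.15 pos [0.5308 0.2607 0.1629] yaw 3.127 tilt [-0.001 -0.    -1.   ] q [-0.5   0.52 -0.05  1.75  0.03  0.87  0.99] F [ 0.2 -1.1 -1.4] w 0.0127
shift cm [  3.94 -54.03   0.31] twist 0.546
```

View pics/w2.png

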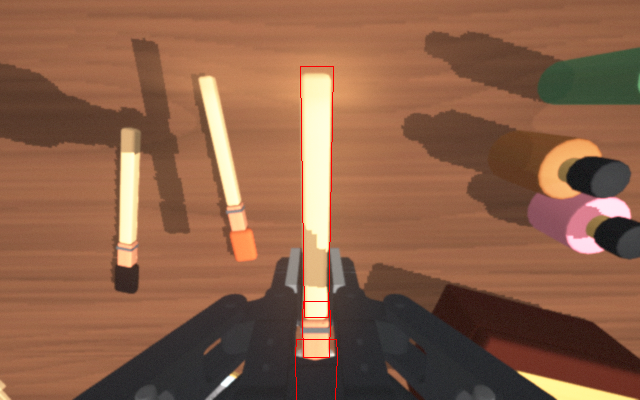

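```bash
python3 - <<'E'
from fit import *
np.set_printoptions(precision=4,suppress=True)
def prof(px,K,R,t,r0,r1,z,c0,c1):
    g=px[...,2].astype(float);f=K[0,0];pts=[]   # blue channel separates wood from table
    for r in range(r0,r1,3):
        row=g[r,c0:c1];th=(row.max()+np.median(np.r_[row[:4],row[-4:]]))/2
        k=np.where(row>th)[0];a,b=k[0],k[-1]
        l=a-(row[a]-th)/(row[a]-row[a-1]);rr=b+(row[b]-th)/(row[b]-row[b+1])
        w=rr-l;d=f*.014/w
        pts.append(R.T@(np.linalg.solve(K,[(l+rr)/2,r,1])*d-t))
    pts=np.array(pts);p=np.polyfit(pts[:,0],pts[:,2],1);print(pts[::8],"slope dz/dx",p[0],"z at ends",np.polyval(p,[pts[0,0],pts[-1,0]]))
    col=g[:,(c0+c1)//2];return col
d=np.load("w1.npz");c=prof(d["px"],d["K"],d["R"],d["t"],96,198,.014,303,330);print(c[84:98])
px,K,R,t=cam("wrist");c=prof(px,K,R,t,80,228,0,290,345);print(c[60:84:1])
s=observe();print(s["ee_pos"])
b=cv2.resize(px[50:370,270:365],None,fx=2,fy=2,interpolation=2);b1=cv2.resize(d["px"][80:260,290:345],None,fx=3.5,fy=3.5,interpolation=2)
h=max(len(b),len(b1));P=lambda i:np.pad(i,((0,h-len(i)),(0,0),(0,0)));o=np.hstack([P(b),P(b1)])
px2,K2,R2,t2=cam("scene");u=proj(s["ee_pos"],K2,R2,t2)[0].astype(int);print(u)
e=cv2.resize(px2[u[1]-50:u[1]+50,u[0]-55:u[0]+55],None,fx=3.5,fy=3.5,interpolation=2);e=np.pad(e,((0,max(0,h-len(e))),(0,0),(0,0)))
o=np.hstack([o,e]);k=min(800/o.shape[1],600/o.shape[0],1);save("w3.png",cv2.resize(o,None,fx=k,fy=k))
E
```

```text
[[ 0.4305 -0.1099 -0.0317]
 [ 0.4582 -0.1072 -0.0189]
 [ 0.4863 -0.1119 -0.0135]
 [ 0.5159 -0.1213 -0.0121]
 [ 0.5473 -0.1328 -0.0123]] slope dz/dx 0.12656894058917684 z at ends [-0.0233 -0.0078]
[ 95.  93.  93.  91.  93.  92.  90.  95. 121. 159. 181. 193. 202. 203.]
[[0.4323 0.1168 0.1496]
 [0.4436 0.1139 0.1507]
 [0.4553 0.1115 0.1524]
 [0.4676 0.1076 0.1528]
 [0.4805 0.1035 0.1531]
 [0.494  0.0996 0.154 ]
 [0.5094 0.0921 0.1517]] slope dz/dx -0.0510662805127328 z at ends [0.1535 0.1485]
[ 93.  92.  96.  96.  95.  98.  99.  94.  92.  94.  98.  94. 105. 129.
 145. 162. 166. 179. 183. 191. 194. 198. 196. 198.]
[0.5304 0.2604 0.1618]
[421 140]
```

View pics/w3.png

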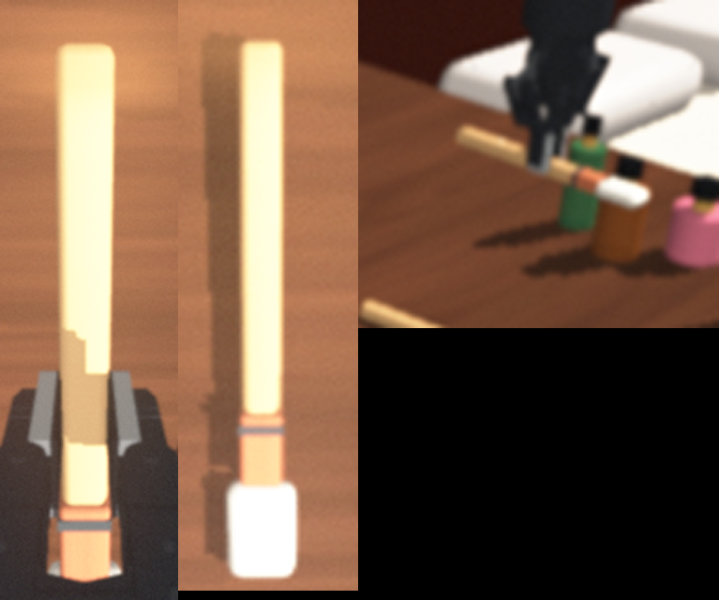

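```bash
python3 - <<'E'
from fit import *
from scipy.optimize import least_squares
np.set_printoptions(precision=4,suppress=True)
def widths(px,r0,r1,c0,c1):
    g=px[...,2].astype(float);o=[]
    for r in range(r0,r1,3):
        row=g[r,c0:c1];th=(np.percentile(row,90)+np.median(np.r_[row[:4],row[-4:]]))/2
        k=np.where(row>th)[0];a,b=k[0],k[-1]
        o.append((r,c0+a-(row[a]-th)/(row[a]-row[a-1]),c0+b+(row[b]-th)/(row[b]-row[b+1])))
    return np.array(o)
def model(v,W,K,R,t,xe):
    # top edges: x along brush from grasp; v=(x tail shift, y, z top at brush x=8, pitch, yaw)
    dx,y,z,p,yaw=v; out=[]
    for s in(-.5,0,.5):
        X=np.array([[8+ (a-8)*np.cos(p),0,(a-8)*np.sin(p)] for a in xe])/1000
        X[:,1]+=s*W; out.append(proj(pose(X,[dx,y,yaw],z),K,R,t))
    return out
def fit1(px,K,R,t,r0,r1,c0,c1,tail,fer,v0,W=None):
    w=widths(px,r0,r1,c0,c1); xe=np.array([-92,-50,0,38])
    def res(v):
        l,m,r=model(v[:5],v[5] if W is None else W,K,R,t,xe)
        e=np.r_[np.interp(w[:,0],l[:,1],l[:,0])-w[:,1],np.interp(w[:,0],r[:,1],r[:,0])-w[:,2]]
        e=np.r_[e/3,(m[0,1]-tail),(m[-1,1]-fer)]
        if W is None: e=np.r_[e,(v[2]-.014)*1e4,v[3]*1e3]
        return e
    r=least_squares(res,v0,x_scale=.01);print(r.x,"res",r.fun[-2:],np.abs(r.fun).mean());return r.x
d=np.load("w1.npz")
v=fit1(d["px"],d["K"],d["R"],d["t"],98,198,303,330,92.5,206.5,[.5238,.2615,.014,0,-.0144,.0135])
px,K,R,t=cam("wrist");print("cam",-R.T@t,R[2])
s=observe();p=s["ee_pos"];print(p)
for fer in(319,320,321): fit1(px,K,R,t,84,222,290,345,73.2,fer,[p[0]-.0076,p[1],p[2]+.01,0,-.0144],v[5])
E
```

```text
[ 0.5265  0.2606  0.014  -0.     -0.0153  0.0129] res [-0.0012 -0.    ] 0.021179574139357133
cam [0.4459 0.2612 0.305 ] [ 0.3256 -0.0058 -0.9455]
[0.5305 0.2605 0.1618]
[ 0.524   0.2606  0.1692  0.0725 -0.015 ] res [ 0.0058 -0.0092] 0.027737990349098123
[ 0.5239  0.2606  0.1698  0.0819 -0.0151] res [ 0.008  -0.0124] 0.030821415849094508
[ 0.5238  0.2606  0.1705  0.0913 -0.0151] res [ 0.0103 -0.0157] 0.03432524693153063
```

The brush is held as expected: the handle runs from tail row 73 to the ferrule near row 320. It is slightly tail-down, about 0.08 rad, which should level out on the posts. I carry it over to the larger mint rest.

Request:
{"op": "step_arm", "data": {
  "translation": [
    [0.2, -2.5, 0],
    [0.5, -6, 0],
    [0.7, -9.8, 0],
    [1, -13.6, 0],
    [1.3, -17.4, 0]
  ],
  "twist": [0, 0, 0, 0, 0],
  "fingers": [0, 0, 0, 0, 0]
}}

```text
time: 4.77
ee_pos: [0.5148, 0.0855, 0.1624]
eef_rot: [0.007, 1.0, -0.0, -0.001]
wrist_force: [0.7, -1.0, -0.9]
grip_width: 0.0127
```

Request:
{"op": "step_arm", "data": {
  "translation": [
    [0.3, -3.8, 0],
    [0.6, -7.6, 0],
    [0.9, -11.4, 0],
    [1.1, -15.2, 0],
    [1.4, -19, 0]
  ],
  "twist": [0, 0, 0, 0, 0],
  "fingers": [0, 0, 0, 0, 0]
}}

```text
time: 5.18
ee_pos: [0.4981, -0.1044, 0.1626]
eef_rot: [0.007, 1.0, 0.0, -0.001]
wrist_force: [0.8, -0.3, 0.2]
grip_width: 0.0126
```

```bash
python3 go.py .482 -.278 .16 -.5606
```

```text
t 5.18 pos [ 0.4981 -0.1044  0.1626] yaw 3.127 tilt [-0.001  0.    -1.   ] q [ 0.14  0.41 -0.03  1.96  0.02  0.77  1.65] F [ 0.8 -0.3  0.2] w 0.0126
shift cm [  1.36 -17.38   0.26] twist 0.546
```

Request:
{"op": "step_arm", "data": {
  "translation": [
    [0.3, -3.6, 0],
    [0.6, -7.2, 0],
    [0.8, -10.8, 0],
    [1.1, -14.2, 0],
    [1.4, -17.4, 0]
  ],
  "twist": [0.1, 0.2, 0.3, 0.4, 0.5],
  "fingers": [0, 0, 0, 0, 0]
}}

```text
time: 5.6
ee_pos: [0.4813, -0.2785, 0.1625]
eef_rot: [0.257, 0.966, -0.0, -0.001]
wrist_force: [1.1, 0.8, -0.8]
grip_width: 0.0125
```

Request:
{"op": "step_arm", "data": {
  "translation": [
    [0, 0, 1],
    [0, 0, 2],
    [0, 0, 3],
    [0, 0, 3],
    [0, 0, 3]
  ],
  "twist": [0.05, 0.05, 0.05, 0.05, 0.05],
  "fingers": [0, 0, 0, 0, 0]
}}

```text
time: 6.02
ee_pos: [0.482, -0.2749, 0.1323]
eef_rot: [0.277, 0.961, 0.0, -0.001]
wrist_force: [0.4, -0.7, -0.8]
grip_width: 0.0129
```

```bash
python3 - <<'E'
from fit import *
from go import go
go(.482,-.278,.1,-.5606)
px,K,R,t=cam("wrist");o=px.copy();qr=[.4835,-.279,-.5606]
for P in RE: cv2.polylines(o,[np.round(cv2.convexHull(proj(pose(P,qr),K,R,t).astype(np.float32))).astype(int)],True,(255,0,0),1)
p2,K2,R2,t2=cam("scene");u=proj([.4835,-.279,.08],K2,R2,t2)[0].astype(int)
e=cv2.resize(p2[u[1]-60:u[1]+60,u[0]-60:u[0]+60],(400,400),interpolation=2)
save("w4.png",np.hstack([cv2.resize(o[:, 120:520],None,fx=1,fy=1),e]))
E
```

```text
t 6.02 pos [ 0.482  -0.2749  0.1323] yaw 2.58 tilt [-0.002  0.002 -1.   ] q [ 0.35  0.51  0.12  1.88 -0.09  0.75  1.54] F [ 0.4 -0.7 -0.8] w 0.0129
shift cm [-0.17 -0.26  3.23] twist -0.001
```

View pics/w4.png

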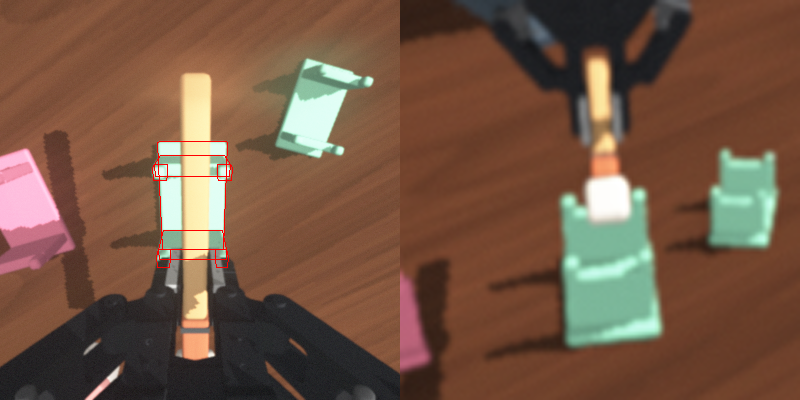

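The wrist view (left) shows the rest outline matching the real rest, with the brush lined up between the horns. The scene view (right) shows the brush above the larger mint rest. I descend.

Request:
{"op": "step_arm", "data": {
  "translation": [
    [-0.1, -0.2, 1.5],
    [-0.2, -0.3, 3],
    [-0.2, -0.3, 4.5],
    [-0.2, -0.3, 6],
    [-0.2, -0.3, 6.4]
  ],
  "twist": [0, 0, 0, 0, 0],
  "fingers": [0, 0, 0, 0, 0]
}}

```text
time: 6.53
ee_pos: [0.4819, -0.2792, 0.068]
eef_rot: [0.278, 0.961, 0.0, -0.001]
wrist_force: [-1.1, 0.6, -1.5]
grip_width: 0.0127
```

Request:
{"op": "step_arm", "data": {
  "translation": [
    [0, 0, 0.1],
    [0, 0, 0.1],
    [0, 0, 0.1]
  ],
  "twist": [0, 0, 0],
  "fingers": [0, 0, 0]
}}

```text
time: 6.78
ee_pos: [0.4829, -0.2803, 0.0692]
eef_rot: [0.279, 0.96, -0.0, 0.001]
wrist_force: [-0.1, -0.1, -0.3]
grip_width: 0.0126
```

```bash
python3 go.py .482 -.278 .056 -.5606
```

```text
t 6.78 pos [ 0.4829 -0.2803  0.0692] yaw 2.577 tilt [ 0.001 -0.001 -1.   ] q [ 0.37  0.61  0.11  1.93 -0.11  0.61  1.55] F [-0.1 -0.1 -0.3] w 0.0126
shift cm [0.2  0.15 1.32] twist -0.004
```

Request:
{"op": "step_arm", "data": {
  "translation": [
    [0.1, 0.1, 0.3],
    [0.2, 0.1, 0.6],
    [0.2, 0.1, 0.9],
    [0.2, 0.1, 0.9]
  ],
  "twist": [0, 0, 0, 0],
  "fingers": [0, 0, 0, 0]
}}

```text
time: 7.12
ee_pos: [0.4808, -0.2779, 0.0589]
eef_rot: [0.279, 0.96, 0.0, -0.0]
wrist_force: [-0.6, -0.3, -0.4]
grip_width: 0.0127
```

Request:
{"op": "step_arm", "data": {
  "translation": [
    [0, 0, 0.1],
    [0, 0, 0.2],
    [0, 0, 0.2]
  ],
  "twist": [0, 0, 0],
  "fingers": [0, 0, 0]
}}

```text
time: 7.37
ee_pos: [0.4811, -0.2782, 0.0571]
eef_rot: [0.279, 0.96, 0.0, -0.0]
wrist_force: [0.3, -0.7, 0.0]
grip_width: 0.0126
```

Request:
{"op": "step_arm", "data": {
  "translation": [
    [0, 0, 0.1],
    [0, 0, 0.2],
    [0, 0, 0.2]
  ],
  "twist": [0, 0, 0],
  "fingers": [0, 0, 0]
}}

```text
time: 7.62
ee_pos: [0.4811, -0.2782, 0.0551]
eef_rot: [0.279, 0.96, -0.0, -0.0]
wrist_force: [0.0, -0.3, -1.1]
grip_width: 0.013
```

```bash
python3 go.py .482 -.278 .054 -.5606
```

```text
t 7.62 pos [ 0.4811 -0.2782  0.0551] yaw 2.577 tilt [-0.  0. -1.] q [ 0.37  0.62  0.1   1.95 -0.11  0.57  1.55] F [ 0.  -0.3 -1.1] w 0.013
shift cm [-0.07  0.06  0.11] twist -0.004
```

Request:
{"op": "step_arm", "data": {
  "translation": [
    [0, 0, 0.1],
    [0, 0, 0.2],
    [0, 0, 0.2]
  ],
  "twist": [0, 0, 0],
  "fingers": [0, 0, 0]
}}

```text
time: 7.87
ee_pos: [0.4812, -0.2782, 0.0537]
eef_rot: [0.279, 0.96, 0.0, 0.0]
wrist_force: [-2.6, 0.6, 5.9]
grip_width: 0.0126
```

Request:
{"op": "step_arm", "data": {
  "translation": [
    [0, 0, 0.1],
    [0, 0, 0.1],
    [0, 0, 0.1]
  ],
  "twist": [0, 0, 0],
  "fingers": [0, 0, 0]
}}

```text
time: 8.12
ee_pos: [0.4812, -0.2783, 0.0537]
eef_rot: [0.279, 0.96, 0.0, 0.0]
wrist_force: [-4.4, 3.0, 17.2]
grip_width: 0.0126
```

```bash
python3 - <<'E'
from fit import *
from go import go
go(.482,-.278,.052,-.5606)
px,K,R,t=cam("wrist")
p2,K2,R2,t2=cam("scene");u=proj([.4835,-.279,.06],K2,R2,t2)[0].astype(int)
e=cv2.resize(p2[u[1]-50:u[1]+50,u[0]-50:u[0]+50],(400,400),interpolation=2)
save("w5.png",np.hstack([px[:, 120:520],e]))
E
```

```text
t 8.12 pos [ 0.4812 -0.2783  0.0537] yaw 2.577 tilt [ 0.001 -0.    -1.   ] q [ 0.37  0.63  0.1   1.95 -0.11  0.57  1.55] F [-4.4  3.  17.2] w 0.0126
shift cm [-0.06  0.07  0.17] twist -0.004
```

View pics/w5.png

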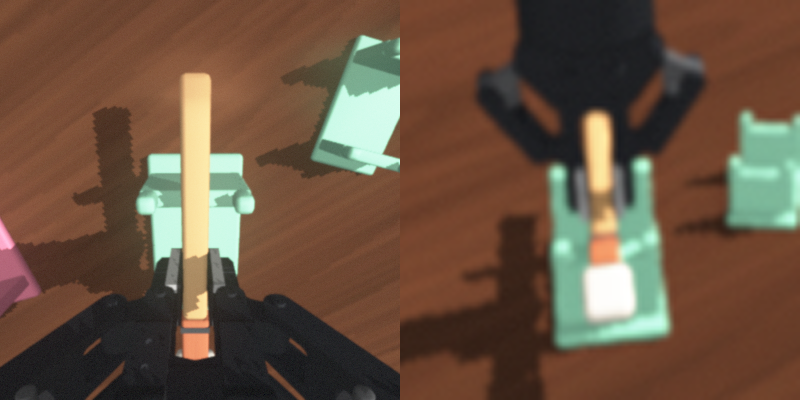

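The brush met the saddles at TCP z = 0.0537, which is exactly 50 mm above its height on the table. Both pictures show it across both posts, between the horns. I take the press off and let go.

Request:
{"op": "step_arm", "data": {
  "translation": [
    [0, 0, -0.1],
    [0, 0, -0.15],
    [0, 0, -0.15],
    [0, 0, -0.15],
    [0, 0, -0.15]
  ],
  "twist": [0, 0, 0, 0, 0],
  "fingers": [0, 0, 18, 22, 26],
  "newtons": 20
}}

```text
time: 8.63
ee_pos: [0.4811, -0.2781, 0.0536]
eef_rot: [0.279, 0.96, 0.0, -0.0]
wrist_force: [0.1, 0.3, 0.8]
grip_width: 0.0222
```

Request:
{"op": "step_arm", "data": {
  "translation": [
    [0, 0, 0],
    [0, 0, 0],
    [0, 0, 0],
    [0, 0, 0],
    [0, 0, 0]
  ],
  "twist": [0, 0, 0, 0, 0],
  "fingers": [30, 40, 50, 50, 50]
}}

```text
time: 9.05
ee_pos: [0.4811, -0.2782, 0.0538]
eef_rot: [0.279, 0.96, 0.0, -0.0]
wrist_force: [-0.2, 0.6, 0.8]
grip_width: 0.0432
```

Request:
{"op": "step_arm", "data": {
  "translation": [
    [0, 0, -0.5],
    [0, 0, -1.5],
    [0, 0, -3],
    [0, 0, -5],
    [0, 0, -8]
  ],
  "twist": [0, 0, 0, 0, 0],
  "fingers": [50, 50, 50, 50, 50]
}}

```text
time: 9.47
ee_pos: [0.4801, -0.2777, 0.134]
eef_rot: [0.279, 0.96, 0.0, -0.001]
wrist_force: [0.6, 0.1, -0.6]
grip_width: 0.0427
```

Request:
{"op": "step_arm", "data": {
  "translation": [
    [3, 0, -2],
    [6, 0, -4],
    [9, 0, -6],
    [12, 0, -8],
    [12, 0, -8]
  ],
  "twist": [0, 0, 0, 0, 0],
  "fingers": [50, 50, 50, 50, 50]
}}

```text
time: 9.88
ee_pos: [0.3761, -0.2122, 0.2175]
eef_rot: [0.279, 0.96, 0.0, 0.001]
wrist_force: [0.5, 0.4, 0.2]
grip_width: 0.0428
```

```bash
python3 - <<'E'
from fit import *
from go import go
np.set_printoptions(precision=4,suppress=True)
go(.482,-.278,.052,-.5606)
px,K,R,t=cam("wrist");o=px.copy()
n=np.array([np.cos(-.5606),np.sin(-.5606)]);qb=[.4835-.008*n[0],-.279-.008*n[1],-.5606]
def dr(o,K,R,t):
    for P in BR: cv2.polylines(o,[np.round(cv2.convexHull(proj(pose(P,qb,.05),K,R,t).astype(np.float32))).astype(int)],True,(255,0,0),1)
dr(o,K,R,t)
for d in mark_of("brush_white","wrist"): print(d["score"],R.T@(np.array(d["point"])-t),"ideal",qb[:2])
out=[o[:,120:520]]
for c in("top","scene"):
    p,K2,R2,t2=cam(c);u=proj([.4835,-.279,.06],K2,R2,t2)[0].astype(int)
    r=50;e=p[u[1]-r:u[1]+r,u[0]-r:u[0]+r];out.append(cv2.resize(e,(400,400),interpolation=2))
    if c=="top":
        m,pale=masks(p)
        for d in mark_of("brush_white",c): print(c,d["score"],R2.T@(np.array(d["point"])-t2))
o=np.hstack(out);save("w6.png",cv2.resize(o,None,fx=.66,fy=.66))
E
```

```text
t 9.88 pos [ 0.3761 -0.2122  0.2175] yaw 2.576 tilt [ 0.002  0.    -1.   ] q [ 0.28  0.24  0.15  2.07 -0.05  0.84  1.47] F [0.5 0.4 0.2] w 0.0428
shift cm [-12.44   0.1   16.57] twist -0.005
0.75 [ 0.4773 -0.2786  0.05  ] ideal [np.float64(0.476724510025537), np.float64(-0.2747464443572522)]
top 0.79 [ 0.4758 -0.2756  0.0525]
```

View pics/w6.png

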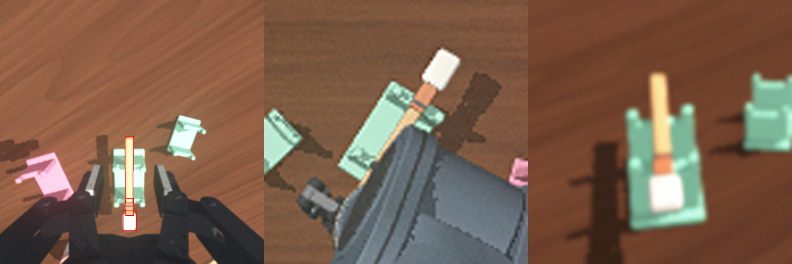

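The wrist overlay of the ideal pose (level, z = 50 mm, centred) falls on the real brush. The brush lies in both saddles and the gripper is clear, so I hand in.

```bash
python3 -c "
from rig import *
sign_off();s=observe();print(s['time'],s['wrist_force'])"
```

```text
the job is handed in; nothing more can be done
the job is handed in; nothing more can be done
```

The white-bristled brush now lies across both saddles of the larger mint rest, bristles pointing away from the robot. I let go and moved the gripper clear before handing in at about 10 s of the 38 s.

**Placing:** I lowered it onto the saddles, where the contact force reached about 17 N, then took the press off and opened the fingers. The tool height at contact was 50 mm above its height at the grasp on the table, as expected for a brush lying flat on the saddles.

**Final checks:** After release, the ideal centred, level outline matched the brush in the wrist image. The networks put its origin at z ≈ 50–52 mm, 1–4 mm from the centred position. I never moved near the other two brushes, but I did not check them again at the end.

**One disagreement:** While I carried the brush, an image fit suggested it hung about 0.08 rad tail-down. The contact height and the final images showed no such tilt.

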